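# Open the cold well's sliding cover past its spring stud

### The arm

A 6-joint arm with a two-finger parallel gripper is mounted at the origin on the work surface. World frame = base frame: x ahead of the robot, y to its left, z up, the work surface at z = 0. Lengths are in m, angles in rad, forces in N, time in s.
With the tool pointing down it reaches from about 0.25 to 0.725 m from the base axis. Payload 4 kg.
Tool frame: the origin (TCP) lies midway between the tips of the shut fingers; the grasp point (between the pads) lies 19 mm behind it; z points along the fingers, y is the direction in which the jaws open and shut (so a half turn about z gives the same grasp; the last joint's range is limited). The gripper opens to 85 mm and grips with 20 to 120 N. Pads are 22 mm wide; open, the fingers measure 114 mm over their backs; the gripper's body (76 mm by 85 mm) begins 54 mm behind the grasp point. The pads swing forward as they close: fully open they stand 13 mm farther back than shut.
Start: joints at [1.267, 0.241, 0.005, 1.335, 0, 1.571], TCP at [0.15, 0.477, 0.231] pointing down, gripper open.
Joint ranges: [-2.72, 2.72], [-1.05, 1.87], [-1.09, 1.28], [-1.99, 2.15], [-1.42, 1.44], [-3.14, 3.14]. Speed limits (rad/s): [2.79, 2.79, 3.14, 3.14, 3.14, 3.14].

### API

Orientations are given as a unit quaternion [x, y, z, w].
In Python, from station import * gives the robot as it stands. The module is installed in compiled form; this text tells all that it offers.
- The arm moves only by the tool carry_out, never from a script. Its argument "targets" is a list of rows, each a list of 3 entries, a list of its own where there are three numbers: the closure in counts, from 0 (fully open) to 255 (shut), then the shift along the tool's x, y, z in cm, then the turn, a rotation vector about the tool's x, y, z in degrees. In form: [[jaw, [tx, ty, tz], [rx, ry, rz]], ...]. A call has 1 to 8 rows; each row is the pose to reach, as a shift and turn from the pose commanded when the call began, along the tool's axes at that moment; what a row does not reach only later rows make up. A row lasts 1/12 s, in which the tool goes at most 41.7 mm and 7.16 degrees, less where a joint would pass 70% of its speed; a pose out of reach is approached as far as the arm can. A call with a gripper value outside its range is refused whole. The fingers move at their own pace and stop on an object; "grip_force" is the grip in N (left out, the last holds). Time passes only in rows, so rows that repeat a pose let the fingers close. It gives the time, the measured TCP pose, the force and the opening at its end, in the units of the state.
- get_state(): the state, without advancing time (a new reading comes with each control period).
- read_camera(name): name is "scene" or "top" or "wrist"; returns (picture, depth): 384x512x3 uint8, red, green, blue; 384x512 float32, m along the optical axis (not along the pixel's ray), 0 where there is no reading.
- camera_model(name): a dict with "vertical_fov" (degrees; the focal length in pixels is half the picture's height over the tangent of half this angle, whatever the lens; pixels are square), "cx", "cy" (the principal point, pixels), "extrinsics" (4x4, takes a point from camera to world coordinates). Camera axes: x right, y down, z forward; pixel columns grow to the right and rows downward; lengths in m; the calibration is good to about 2 mm. A picture is of the moment at which its call begins: read the wrist's pose just before it. camera_model takes no time and is no camera call; for the wrist camera it gives the pose at the moment of the call.
- sign_off(): hands the job in, once; it reports no verdict.
The state is a dict: "t": time; "qpos": joint angles; "dq": joint speeds; "effort": joint torques, N m; "position": TCP position; "tool_rot": TCP orientation; "contact_force": force on the tool from outside, world axes, zero at the start; "torque": the same for the moment, N m; "width": finger opening in m.
Only numpy, scipy, OpenCV 4.12 (cv2) and the standard library are available. Lean on these libraries where they do the work, as an engineer would, in place of code of your own. Each camera call takes 0.05 s, during which the arm holds its last target.

### The job

Open the cold well so that the garlic in it can be reached: put a fingertip into the hand hole of the steel cover, press the spring stud in the hole right down and, holding it down, push the cover along over it; then go on pushing the cover, flat in its runners, fully open, until the stud springs up again behind it. Use light fingertip pushes only: do not grip, lift or force the cover, and leave the horn, the jar and the pusher standing where they are.

Things in the scene. Friction and masses are not known exactly. Their poses are not given: they have to be found in the camera images.
- well: Fixed steel cold well, 207 (x) x 394 (y) x 126 mm high. Origin: centre of its underside on the table, z up. Open pan of garlic at y -173 to -69 mm; a flat deck 110 mm above the table fills the rest, to an end wall at y +183. The cover lies on runners between the side walls and opens along the well's +y, 166 mm to the end wall. The stud is at x 0, y -39 mm.
- cover_hole (a point): Centre of the hand hole, level with the cover's top, 121 mm above the table; axes as the well's. Cover: loose steel plate 180 (x) x 198 (y) x 8 mm, 0.9 kg, light friction, 3 mm above the deck. Hole 64 (x) x 48 mm (y); the plate reaches 120 mm beyond it to -y, 30 mm to +y. Hole centre in the well: y -37 mm shut, +129 fully open.
- stud_top (a point): Centre of the top of the spring stud: a plain steel button 38 mm across, standing up in the hand hole, top 126 mm above the table (5 mm over the cover). Up, it stops the hole's -y edge, 3 mm away. Pressed 13 mm or more, it lets the cover slide over it and is then kept down by the cover until its rear edge has passed (hole centre at y +124 mm of the well).
- stud (a joint): How far the stud is pressed down: 0 m up, 0.016 m fully down (top level with the deck). The spring pushes back with 1.2 N when up and 2.8 N when fully down, then a hard stop.
- horn: White plastic stuffing horn standing on its flange, 72 mm across and 115 mm high, upright and loose on the table beside the well; origin at the centre of its foot. To be left alone.
- jar: Amber glass spice jar with a steel cap, 60 mm across and 95 mm high, loose on the table beside the well; origin at the centre of its foot. To be left alone.
- pusher: Grey plastic meat pusher with a collar and a knob, 66 mm across and 112 mm high, standing loose on the table beside the well; origin at the centre of its foot. To be left alone.

How it is judged:
On the way, in this order (a step that is already met when the one before it is completed fails the run):
1. a finger holds the stud down while the cover is still closed (value of joint stud above 0.0125 m and contact force between the fingers and stud above 0.5 N and y of cover_hole in the frame of well below -0.03 m), for 0.1 s.
2. the cover has been pushed over the stud and keeps it down (value of joint stud above 0.01 m and y of cover_hole in the frame of well above 0.01 m), for 0.05 s.
At the end, for the whole second after the job is handed in: The cover lies flat in its runners and at rest, open at least 158 mm (hand hole centre beyond y +121 mm of the well), and the stud has sprung up behind it to within 3 mm of its full height (y of cover_hole in the frame of well above 0.121 m and z of cover_hole in the frame of well between 0.117 and 0.125 m and angle between cover_hole's own z axis and vertical below 0.03 rad and linear speed of cover below 0.01 m/s and value of joint stud below 0.003 m); the robot touches nothing.
It fails at once if the cover is lifted or tipped out of its runners (z of cover_hole in the frame of well above 0.131 m or angle between cover_hole's own z axis and vertical above 0.08 rad).
It fails at once if the cover is gripped or forced (more than 40 N from the fingers) (contact force between the fingers and cover above 40 N).
It fails at once if the horn is moved, tipped or lifted (distance of horn from where it was at the start of the episode above 0.015 m or angle between horn's own z axis and vertical above 0.2 rad).
It fails at once if the jar is moved, tipped or lifted (distance of jar from where it was at the start of the episode above 0.015 m or angle between jar's own z axis and vertical above 0.2 rad).
It fails at once if the pusher is moved, tipped or lifted (distance of pusher from where it was at the start of the episode above 0.015 m or angle between pusher's own z axis and vertical above 0.2 rad).
It also fails if it takes over 38 s, if anything falls off the work surface, if the arm or the gripper's body presses on something with over 40 N, if the wrist force passes 120 N, or if a joint passes its speed limit or range.

## Working session

There is one attempt and no reset: what is moved stays moved. The work goes in short steps, Python scripts to look and compute and a tool call to move; the robot and the scene stay as the last step left them, time stands still between calls to the robot, and variables do not carry over. Pictures are saved under pics/ and viewed, and the job is handed in when it is done.

Besides the shell and the picture viewer there is one more tool, called after "Call:" by a JSON object that holds its "op" and its "data", one argument or row to a line. carry_out: Moves the arm, as the interface text tells. Its arguments: {"type":"object","properties":{"targets":{"type":"array"},"grip_force":{"type":"number"}},"required":["targets"]}

```bash
mkdir -p pics; python3 - <<'E'
from station import *
import cv2,numpy as np
print(get_state())
for n in ["scene","top","wrist"]:
    m=camera_model(n);print(n,m)
    p,d=read_camera(n);cv2.imwrite(f"pics/{n}0.png",cv2.cvtColor(p,cv2.COLOR_RGB2BGR));np.savez(f"{n}0.npz",p=p,d=d,E=m["extrinsics"],f=192/np.tan(np.radians(m["vertical_fov"]/2)),c=[m["cx"],m["cy"]])
E
```

```text
{'t': 0.0, 'qpos': array([1.26700528e+00, 2.41409528e-01, 3.73706520e-03, 1.33518432e+00,
       2.14022560e-05, 1.57076085e+00]), 'dq': array([-0.00012138,  0.00152759, -0.00114396,  0.00018208, -0.00078064,
        0.0004345 ]), 'effort': array([ 2.50978492e-04, -3.72319329e+01,  2.52406955e+01,  1.68595836e-02,
        7.57170574e-05, -2.07733500e-06]), 'position': array([0.1493783 , 0.4765152 , 0.23041957]), 'tool_rot': array([ 1.51294498e-01,  9.88488196e-01, -1.01674326e-03, -1.66481824e-04]), 'contact_force': array([-0.76589235, -0.30577675, -0.03795542]), 'torque': array([-0.0080642 , -0.02963462,  0.0277421 ]), 'width': 0.08542651230095008}
scene {'vertical_fov': 51.34986470140486, 'cx': 254.5565264129144, 'cy': 188.77397542389045, 'extrinsics': array([[ 0.15556274,  0.80781504, -0.56853768,  1.22435107],
       [ 0.98781992, -0.12923609,  0.08665936, -0.11265926],
       [-0.00347085, -0.57509381, -0.81808011,  1.03340257],
       [ 0.        ,  0.        ,  0.        ,  1.        ]])}
top {'vertical_fov': 50.95545050919058, 'cx': 260.5529106429785, 'cy': 188.86678973614752, 'extrinsics': array([[ 2.69857607e-02, -9.71312938e-01,  2.36268800e-01,
         3.97700836e-01],
       [-9.99612058e-01, -2.78501229e-02, -3.21214268e-04,
        -1.75452908e-02],
       [ 6.89211467e-03, -2.36168473e-01, -9.71687682e-01,
         9.33449391e-01],
       [ 0.00000000e+00,  0.00000000e+00,  0.00000000e+00,
         1.00000000e+00]])}
wrist {'vertical_fov': 62.54114813898628, 'cx': 256.4584353677261, 'cy': 192.30426508249624, 'extrinsics': array([[ 0.29994293,  0.90257976,  0.30884301,  0.07015859],
       [ 0.95395382, -0.28293343, -0.0996031 ,  0.50124588],
       [-0.00251773,  0.32449722, -0.9458833 ,  0.37222873],
       [ 0.        ,  0.        ,  0.        ,  1.        ]])}
```

View pics/scene0.png

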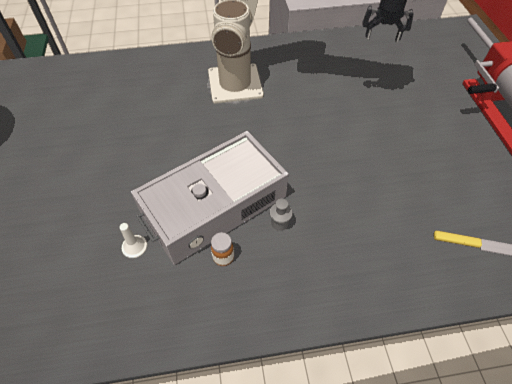

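View pics/top0.png

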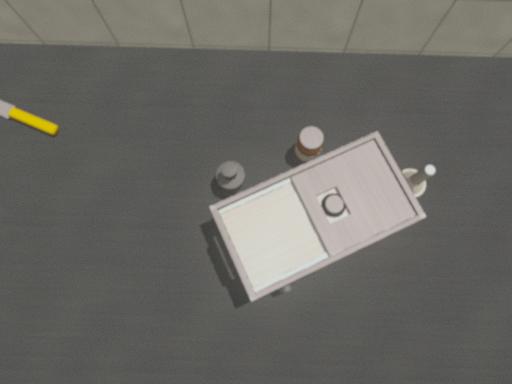

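View pics/wrist0.png

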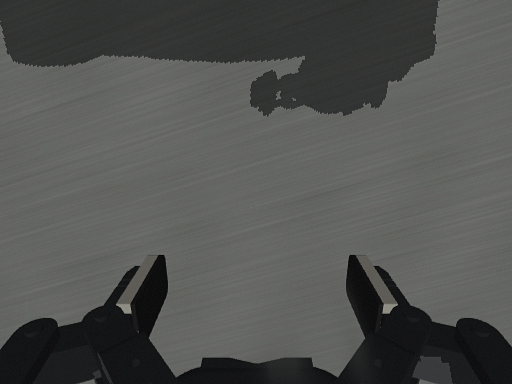

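The steel cover holds the stud at top-view pixel (334,205). The bare deck is the bright area to the left, around (272,235), so +y of the well points lower-left in the image. The jar is at (310,143), the pusher at (230,176) and the horn at (413,182). Next I'll measure these from depth.

```bash
cat > h.py <<'E'
import numpy as np,cv2
def load(n):
    z=np.load(n);d=z["d"];f=float(z["f"]);c=z["c"];E=z["E"]
    v,u=np.mgrid[:384,:512]
    P=np.stack([(u-c[0])/f*d,(v-c[1])/f*d,d],-1)@E[:3,:3].T+E[:3,3]
    P[d==0]=np.nan
    return z["p"],P
E
python3 - <<'E'
from h import *
for n in ["top0","scene0"]:
    p,P=load(n+".npz")
    z=P[...,2]
    m=(z>0.095)&(z<0.14)&(P[...,0]>.2)&(P[...,0]<.75)&(abs(P[...,1])<.4)
    m8=m.astype(np.uint8)
    k,l,s,c=cv2.connectedComponentsWithStats(m8)
    i=1+np.argmax(s[1:,4]);mm=l==i
    q=P[mm][:,:2].astype(np.float32)
    r=cv2.minAreaRect(q*1000);print(n,r,s[i],cv2.boxPoints(r))
    print("z hist",np.histogram(P[mm][:,2],bins=np.arange(.095,.14,.0025)))
    for j in range(1,k):
        if s[j,4]>15: print(j,s[j],P[l==j].mean(0))
p,P=load("top0.npz")
for u,v in [(334,205),(272,235),(380,190),(320,150),(345,213),(230,172),(310,137),(428,170)]:print(u,v,P[v,u])
b=cv2.resize(cv2.cvtColor(p,cv2.COLOR_RGB2BGR)[120:305,195:450],None,fx=3,fy=3,interpolation=cv2.INTER_CUBIC);cv2.imwrite("pics/z0.png",b)
E
```

```text
top0 ((551.5595703125, -134.2931365966797), (207.80633544921875, 394.2682800292969), 26.58456039428711) [  209   131   217   170 19233] [[ 370.42047     -4.4995728]
 [ 546.8627    -357.0838   ]
 [ 732.69867   -264.0867   ]
 [ 556.2565      88.49753  ]]
z hist (array([   0,    0,    0,    0,  145, 2552, 3838, 1101,  231, 1149, 4744,
       2432, 2348,  682,   11,    0,    0,    0]), array([0.095 , 0.0975, 0.1   , 0.1025, 0.105 , 0.1075, 0.11  , 0.1125,
       0.115 , 0.1175, 0.12  , 0.1225, 0.125 , 0.1275, 0.13  , 0.1325,
       0.135 , 0.1375, 0.14  ]))
1 [300 126  23  23 227] [ 0.72420075 -0.12567298  0.09635459]
2 [  209   131   217   170 19233] [ 0.5473669  -0.13155033  0.11803557]
5 [221 161  16  16 203] [0.640655   0.05163811 0.10945852]
6 [421 165  14  13 130] [ 0.6480986  -0.3725242   0.11096244]
scene0 ((551.4403076171875, -134.72979736328125), (210.72901916503906, 395.6318664550781), 26.407350540161133) [ 131  131  157  120 9201] [[ 369.09143    -4.415901]
 [ 545.0487   -358.76544 ]
 [ 733.7892   -265.0437  ]
 [ 557.8319     89.30585 ]]
z hist (array([  68,   57,   68,   66,
[... 159 characters left out ...]
1125,
       0.115 , 0.1175, 0.12  , 0.1225, 0.125 , 0.1275, 0.13  , 0.1325,
       0.135 , 0.1375, 0.14  ]))
1 [ 131  131  157  120 9201] [ 0.56351911 -0.14129829  0.11856244]
2 [276 198  12  13 118] [0.64341963 0.05055431 0.10948566]
3 [120 223  10  11  89] [ 0.65425001 -0.37458935  0.11081405]
4 [211 232  20  18 200] [ 0.7241513  -0.12689196  0.09679487]
334 205 [ 0.56427818 -0.16876267  0.12658318]
272 235 [ 0.50148492 -0.04386306  0.10985298]
380 190 [nan nan nan]
320 150 [ 0.70757536 -0.15219852  0.0538719 ]
345 213 [ 0.55127245 -0.19429761  0.11073189]
230 172 [0.63333407 0.04815214 0.10852698]
310 137 [ 0.7237594  -0.12432523  0.09244066]
428 170 [ 0.64783636 -0.3713825   0.1156965 ]
```

View pics/z0.png

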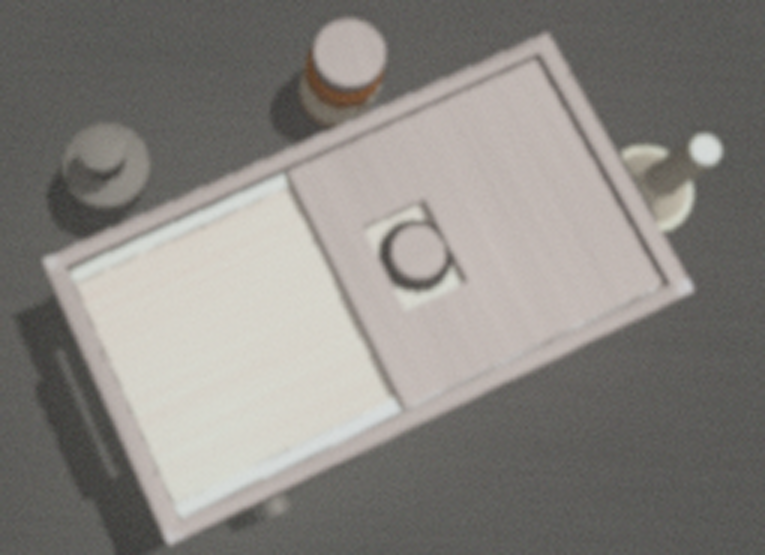

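The fit gives well centre (0.5515, -0.1345), with +y pointing along (-0.4475, 0.894). The sizes 207.8 x 394 mm and the heights 110, 121 and 126 mm match the text, and both cameras agree. I'll move over now, with the tool's x axis along the well's +y.

Call:
{"op": "carry_out", "data": {
  "targets": [
    [255, [-3, -2.5, 0], [0, 0, 6]],
    [255, [-6, -5, 0], [0, 0, 12]],
    [255, [-9.2, -7.6, 0], [0, 0, 18]],
    [255, [-12.4, -10.2, 0], [0, 0, 24]],
    [255, [-15.6, -12.8, 0], [0, 0, 30]],
    [255, [-18.8, -15.4, 0], [0, 0, 36]],
    [255, [-22, -18, 0], [0, 0, 42]],
    [255, [-25.2, -20.6, 0], [0, 0, 46.1]]
  ],
  "grip_force": 40
}}

```text
t: 0.82
position: [0.3288, 0.2033, 0.2313]
tool_rot: [0.528, 0.849, 0.0, 0.0]
contact_force: [-0.1, -0.1, -0.3]
width: 0.0001
```

```bash
cat > w.py <<'E'
from station import *
import numpy as np
from scipy.spatial.transform import Rotation as R
C=np.array([.5515,-.1345]);Y=np.array([-.4475,.8943]);Y/=np.linalg.norm(Y);X=np.array([Y[1],-Y[0]])
def st():
    s=get_state();r=R.from_quat(s["tool_rot"]);M=r.as_matrix();d=s["position"][:2]-C
    print("t",round(s["t"],2),"well xy mm",np.round([d@X*1e3,d@Y*1e3],1),"z",round(s["position"][2]*1e3,1),"F",s["contact_force"].round(2),"Fy_well",round(s["contact_force"][:2]@Y,2),"w",s["width"].round(4),"toolx yaw",np.degrees(np.arctan2(M[1,0],M[0,0])).round(2),"toolz",M[:,2].round(4))
    return s,M
def to(wx,wy,z,s,M):
    p=np.r_[C+X*wx/1e3+Y*wy/1e3,z/1e3]
    Xt=np.c_[np.r_[Y,0],np.r_[X,0],[0,0,-1]]
    print("shift cm",(M.T@(p-s["position"])*100).round(2),"turn",np.degrees(R.from_matrix(M.T@Xt).as_rotvec()).round(2))
E
python3 -c "
from w import *
s,M=st();to(0,-35,230,s,M)"
```

```text
Traceback (most recent call last):
  File "w.py", line 7, in st
    print("t",round(s["t"],2),"well xy mm",np.round([d@X*1e3,d@Y*1e3],1),"z",round(s["position"][2]*1e3,1),"F",s["contact_force"].round(2),"Fy_well",round(s["contact_force"][:2]@Y,2),"w",s["width"].round(4),"toolx yaw",np.degrees(np.arctan2(M[1,0],M[0,0])).round(2),"toolz",M[:,2].round(4))
                                                                                                                                                                                           ^^^^^^^^^^^^^^^^
AttributeError: 'float' object has no attribute 'round'
```

```bash
sed -i 's/s\["width"\].round(4)/round(s["width"],4)/' w.py
python3 -c "
from w import *
s,M=st();to(0,-35,230,s,M)"
```

```text
t 0.82 well xy mm [-48.  401.7] z 231.3 F [-0.15 -0.06 -0.28] Fy_well 0.01 w 0.0001 toolx yaw 116.26 toolz [ 2.e-04  1.e-04 -1.e+00]
shift cm [-43.65   5.04   0.13] turn [ 0.01  0.   -0.32]
```

Call:
{"op": "carry_out", "data": {
  "targets": [
    [255, [-4, 0.5, 0], [0, 0, 0]],
    [255, [-8, 1, 0], [0, 0, 0]],
    [255, [-12, 1.5, 0], [0, 0, 0]],
    [255, [-16, 2, 0], [0, 0, 0]],
    [255, [-20, 2.5, 0], [0, 0, 0]],
    [255, [-24, 3, 0], [0, 0, 0]],
    [255, [-28, 3.5, 0], [0, 0, 0]],
    [255, [-32, 4, 0], [0, 0, -0.3]]
  ]
}}

```text
t: 1.48
position: [0.5075, -0.0654, 0.231]
tool_rot: [0.524, 0.852, -0.0, -0.0]
contact_force: [0.9, 1.0, 0.1]
width: -0.0002
```

Call:
{"op": "carry_out", "data": {
  "targets": [
    [255, [-4, 0.3, 0], [0, 0, 0]],
    [255, [-8, 0.7, 1], [0, 0, 0]],
    [255, [-11, 1.0, 3], [0, 0, 0]],
    [255, [-11.7, 1.0, 5], [0, 0, 0]],
    [255, [-11.7, 1.0, 6], [0, 0, 0]],
    [255, [-11.7, 1.0, 6], [0, 0, 0]],
    [255, [-11.7, 1.0, 6], [0, 0, 0]]
  ]
}}

```text
t: 2.07
position: [0.5676, -0.1624, 0.1708]
tool_rot: [0.524, 0.852, -0.0, -0.001]
contact_force: [0.3, 0.6, 0.7]
width: -0.0001
```

```bash
python3 - <<'E'
from w import *
import cv2
s,M=st();to(0,-34,140,s,M)
m=camera_model("wrist");p,d=read_camera("wrist");cv2.imwrite("pics/wrist1.png",cv2.cvtColor(p,cv2.COLOR_RGB2BGR))
np.savez("wrist1.npz",p=p,d=d,E=m["extrinsics"],f=192/np.tan(np.radians(m["vertical_fov"]/2)),c=[m["cx"],m["cy"]])
E
```

```text
t 2.07 well xy mm [  1.9 -32.1] z 170.8 F [0.33 0.6  0.68] Fy_well 0.39 w -0.0001 toolx yaw 116.83 toolz [-0.0025  0.001  -1.    ]
shift cm [-0.19 -0.19  3.08] turn [-0.1  -0.12  0.25]
```

View pics/wrist1.png

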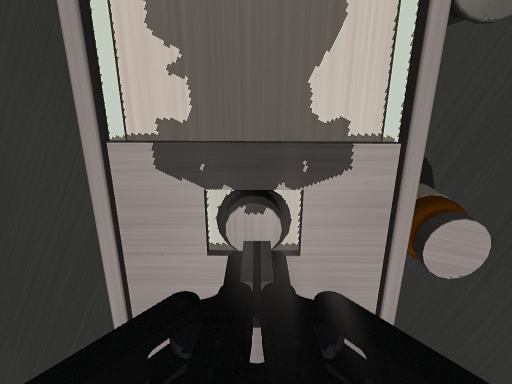

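The wrist view shows the hole between about columns 206-302 and rows 190-254, the stud disc at about (254,218), and the shut tips just over it. I'll check these against the well frame.

```bash
python3 - <<'E'
from w import *
z=np.load("wrist1.npz");E=z["E"];f=float(z["f"]);c=z["c"]
def pt(u,v,h):
    r=E[:3,:3]@np.r_[(u-c[0])/f,(v-c[1])/f,1];P=E[:3,3]+r*(h-E[2,3])/r[2];d=P[:2]-C
    return np.round([d@X*1e3,d@Y*1e3],1)
for n,u,v,h in [("hole +y",255,189,.121),("hole -y",255,253,.121),("hole L",206,225,.121),("hole R",302,225,.121),("coverfront",255,142,.121),("stud",254,222,.126),("stud L",226,222,.126),("stud R",283,222,.126),("wall L in",108,142,.126)]:print(n,pt(u,v,h))
E
```

```text
hole +y [  0.9 -12.7]
hole -y [  1.  -58.9]
hole L [-31.6 -38. ]
hole R [ 32.1 -37.7]
coverfront [ 0.8 17.4]
stud [  0.3 -33.4]
stud L [-17.8 -33.5]
stud R [ 19.  -33.4]
wall L in [-86.2  17.9]
```

The check agrees within about 2 mm. Descending over the stud to z of about 131 mm.

Call:
{"op": "carry_out", "data": {
  "targets": [
    [255, [-0.2, -0.2, 1.5], [0, 0, 0]],
    [255, [-0.2, -0.2, 3], [0, 0, 0]],
    [255, [-0.2, -0.2, 4], [0, 0, 0]],
    [255, [-0.2, -0.2, 4], [0, 0, 0]],
    [255, [-0.2, -0.2, 4], [0, 0, 0]],
    [255, [-0.2, -0.2, 4], [0, 0, 0]]
  ]
}}

```text
t: 2.62
position: [0.5684, -0.1657, 0.1327]
tool_rot: [0.524, 0.852, 0.0, 0.001]
contact_force: [-0.3, -0.8, -0.0]
width: 0.0004
```

```bash
python3 -c "
from w import *
s,M=st();to(0,-34,112,s,M)"
```

```text
t 2.62 well xy mm [  1.2 -35.5] z 132.7 F [-0.3  -0.84 -0.05] Fy_well -0.62 w 0.0004 toolx yaw 116.84 toolz [ 2.e-03 -6.e-04 -1.e+00]
shift cm [ 0.15 -0.12  2.07] turn [0.09 0.08 0.25]
```

Call:
{"op": "carry_out", "data": {
  "targets": [
    [255, [0, -0.1, 0.6], [0, 0, 0]],
    [255, [0, -0.1, 1.0], [0, 0, 0]],
    [255, [0, -0.1, 1.3], [0, 0, 0]],
    [255, [0, -0.1, 1.6], [0, 0, 0]],
    [255, [0, -0.1, 1.8], [0, 0, 0]],
    [255, [0, -0.1, 1.8], [0, 0, 0]],
    [255, [0, -0.1, 1.8], [0, 0, 0]]
  ]
}}

```text
t: 3.2
position: [0.567, -0.1665, 0.1134]
tool_rot: [0.524, 0.852, 0.0, 0.0]
contact_force: [1.1, -0.4, 1.2]
width: -0.0002
```

```bash
python3 -c "
from w import *
s,M=st();to(0,-34,112,s,M)"
```

```text
t 3.2 well xy mm [ -0.4 -35.6] z 113.4 F [ 1.05 -0.39  1.24] Fy_well -0.82 w -0.0002 toolx yaw 116.79 toolz [ 3.e-04 -1.e-04 -1.e+00]
shift cm [0.16 0.05 0.14] turn [0.02 0.01 0.21]
```

Call:
{"op": "carry_out", "data": {
  "targets": [
    [255, [0, 0, 0.1], [0, 0, 0]],
    [255, [0, 0, 0.2], [0, 0, 0]],
    [255, [0, 0, 0.2], [0, 0, 0]],
    [255, [0, 0, 0.2], [0, 0, 0]]
  ]
}}

```text
t: 3.53
position: [0.567, -0.1666, 0.1114]
tool_rot: [0.524, 0.852, 0.0, 0.0]
contact_force: [0.7, 0.6, 1.2]
width: -0.0
```

```bash
python3 - <<'E'
from w import *
import cv2
st()
p,d=read_camera("wrist");cv2.imwrite("pics/wrist2.png",cv2.cvtColor(p,cv2.COLOR_RGB2BGR))
st()
E
```

```text
t 3.53 well xy mm [ -0.5 -35.6] z 111.4 F [0.73 0.59 1.16] Fy_well 0.2 w -0.0 toolx yaw 116.79 toolz [ 4.e-04 -2.e-04 -1.e+00]
t 3.58 well xy mm [ -0.5 -35.6] z 111.4 F [ 1.32 -0.73  1.56] Fy_well -1.24 w -0.0001 toolx yaw 116.79 toolz [ 4.e-04 -1.e-04 -1.e+00]
```

View pics/wrist2.png

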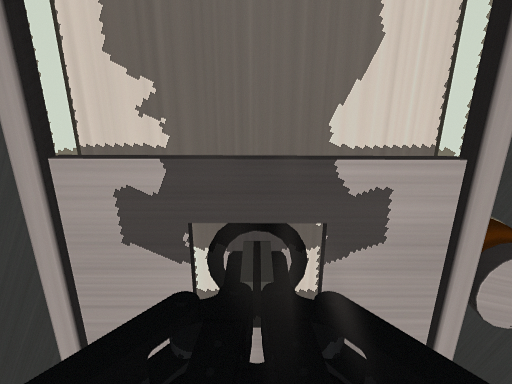

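The tips at (258,243) are inside the hole and on the stud, which is sunk in its dark ring. I'll press a little more, feeling for the hard stop.

Call:
{"op": "carry_out", "data": {
  "targets": [
    [255, [0, 0, 0.1], [0, 0, 0]],
    [255, [0, 0, 0.1], [0, 0, 0]],
    [255, [0, 0, 0.1], [0, 0, 0]]
  ]
}}

```text
t: 3.83
position: [0.5669, -0.1665, 0.1103]
tool_rot: [0.524, 0.852, 0.0, 0.0]
contact_force: [0.8, 0.1, 2.5]
width: 0.0001
```

```bash
python3 - <<'E'
from w import *
st()
E
```

```text
t 3.83 well xy mm [ -0.5 -35.6] z 110.3 F [0.79 0.13 2.55] Fy_well -0.24 w 0.0001 toolx yaw 116.79 toolz [ 2.e-04 -1.e-04 -1.e+00]
```

z is 110.3 mm and the upward force 2.5 N, so the stud is about 15.7 mm down with the cover still shut. Now I'll push gently toward the well's +y.

Call:
{"op": "carry_out", "data": {
  "targets": [
    [255, [0.3, 0, -0.03], [0, 0, 0]],
    [255, [0.6, 0, -0.03], [0, 0, 0]],
    [255, [0.9, 0, -0.03], [0, 0, 0]],
    [255, [1.1, 0, -0.03], [0, 0, 0]],
    [255, [1.3, 0, -0.03], [0, 0, 0]],
    [255, [1.5, 0, -0.03], [0, 0, 0]],
    [255, [1.7, 0, -0.03], [0, 0, 0]],
    [255, [1.9, 0, -0.03], [0, 0, 0]]
  ]
}}

```text
t: 4.5
position: [0.5585, -0.1499, 0.1107]
tool_rot: [0.524, 0.852, -0.0, 0.0]
contact_force: [2.4, -4.4, 0.8]
width: -0.0001
```

```bash
python3 - <<'E'
from w import *
import cv2
st()
p,d=read_camera("wrist");cv2.imwrite("pics/wrist3.png",cv2.cvtColor(p,cv2.COLOR_RGB2BGR))
s,M=st();to(0,-5,111,s,M)
E
```

```text
t 4.5 well xy mm [ -0.7 -16.9] z 110.7 F [ 2.39 -4.43  0.79] Fy_well -5.03 w -0.0001 toolx yaw 116.77 toolz [ 6.e-04 -9.e-04 -1.e+00]
t 4.55 well xy mm [ -0.7 -16.3] z 110.6 F [ 1.63 -3.96  0.74] Fy_well -4.28 w 0.0002 toolx yaw 116.79 toolz [ 2.e-04 -3.e-04 -1.e+00]
shift cm [ 1.13  0.07 -0.04] turn [-0.    0.02  0.21]
```

View pics/wrist3.png

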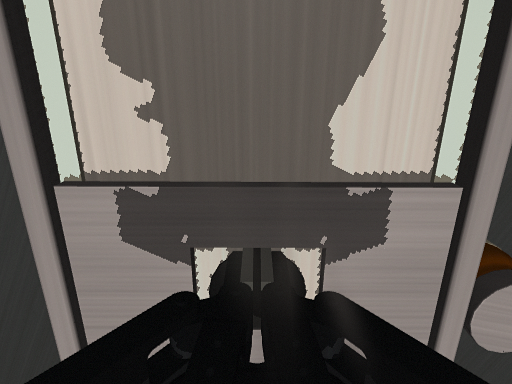

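The hole's +y edge, now at row 248, bears on the tips, and the cover front has come along to row 184. The cover has moved about 7 mm over the stud. Pushing on.

Call:
{"op": "carry_out", "data": {
  "targets": [
    [255, [0.3, 0.01, 0], [0, 0, 0]],
    [255, [0.6, 0.02, 0], [0, 0, 0]],
    [255, [0.9, 0.03, 0], [0, 0, 0]],
    [255, [1.2, 0.05, -0.05], [0, 0, 0]],
    [255, [1.5, 0.05, -0.1], [0, 0, 0]],
    [255, [1.8, 0.05, -0.1], [0, 0, 0]],
    [255, [2.1, 0.05, -0.1], [0, 0, 0]],
    [255, [2.4, 0.05, -0.1], [0, 0, 0]]
  ]
}}

```text
t: 5.22
position: [0.5473, -0.1274, 0.1112]
tool_rot: [0.524, 0.852, -0.0, -0.001]
contact_force: [1.8, -2.4, -2.0]
width: 0.0004
```

```bash
python3 - <<'E'
from w import *
import cv2
s,M=st();to(0,135,112,s,M)
p,d=read_camera("top");cv2.imwrite("pics/top4.png",cv2.resize(cv2.cvtColor(p,cv2.COLOR_RGB2BGR)[120:305,195:450],None,fx=3,fy=3))
E
```

```text
t 5.22 well xy mm [-0.5  8.3] z 111.2 F [ 1.76 -2.36 -1.95] Fy_well -2.9 w 0.0004 toolx yaw 116.8 toolz [-1.1e-03  4.0e-04 -1.0e+00]
shift cm [12.67  0.1  -0.07] turn [-0.04 -0.05  0.22]
```

View pics/top4.png

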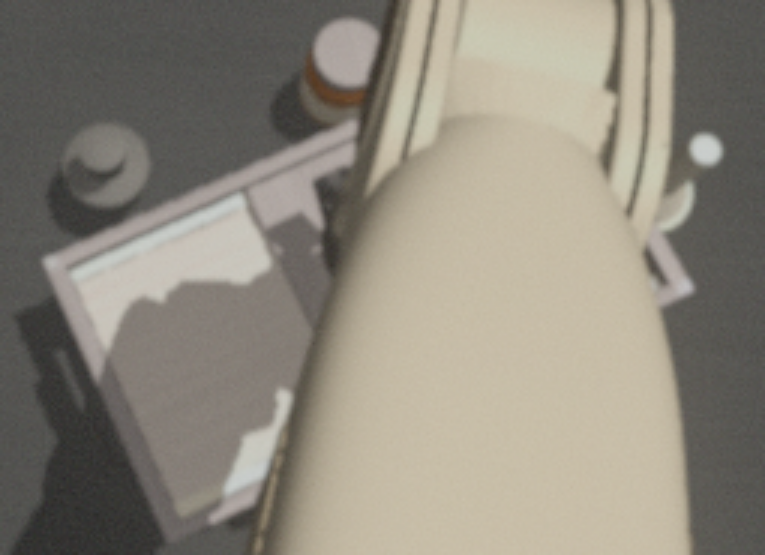

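The cover front (zoomed pixel ~(250,195)) has moved along toward the lower left, and the push force is about 3 N. Continuing.

Call:
{"op": "carry_out", "data": {
  "targets": [
    [255, [0.4, 0.01, -0.02], [0, 0, 0]],
    [255, [0.9, 0.02, -0.05], [0, 0, 0]],
    [255, [1.4, 0.03, -0.05], [0, 0, 0]],
    [255, [1.9, 0.04, -0.05], [0, 0, 0.2]],
    [255, [2.4, 0.05, -0.05], [0, 0, 0.2]],
    [255, [2.9, 0.05, -0.05], [0, 0, 0.2]],
    [255, [3.4, 0.05, -0.05], [0, 0, 0.2]],
    [255, [3.9, 0.05, -0.05], [0, 0, 0.2]]
  ]
}}

```text
t: 5.93
position: [0.5305, -0.0923, 0.1121]
tool_rot: [0.525, 0.851, -0.0, -0.0]
contact_force: [1.3, -2.6, -2.9]
width: 0.0001
```

Call:
{"op": "carry_out", "data": {
  "targets": [
    [255, [0.5, 0, 0], [0, 0, 0]],
    [255, [1.0, 0, 0], [0, 0, 0]],
    [255, [1.5, 0, 0], [0, 0, 0]],
    [255, [2.0, 0, 0], [0, 0, 0]],
    [255, [2.5, 0, 0], [0, 0, 0]],
    [255, [3.0, 0, 0], [0, 0, 0]],
    [255, [3.4, 0, 0], [0, 0, 0]],
    [255, [3.7, 0, 0], [0, 0, 0]]
  ]
}}

```text
t: 6.6
position: [0.514, -0.0593, 0.1122]
tool_rot: [0.525, 0.851, 0.0, 0.0]
contact_force: [1.3, -2.1, -1.6]
width: 0.0002
```

```bash
python3 - <<'E'
from w import *
import cv2
st()
p,d=read_camera("wrist");cv2.imwrite("pics/wrist5.png",cv2.cvtColor(p,cv2.COLOR_RGB2BGR))
s,M=st();to(0,135,112,s,M)
E
```

```text
t 6.6 well xy mm [ 0.1 84.1] z 112.2 F [ 1.29 -2.08 -1.58] Fy_well -2.44 w 0.0002 toolx yaw 116.61 toolz [ 1.e-04  0.e+00 -1.e+00]
t 6.65 well xy mm [ 0.1 84.6] z 112.2 F [-0.11 -1.04 -0.11] Fy_well -0.88 w -0.0002 toolx yaw 116.63 toolz [-4.e-04  7.e-04 -1.e+00]
shift cm [ 5.04 -0.01  0.02] turn [-0.   -0.05  0.05]
```

View pics/wrist5.png

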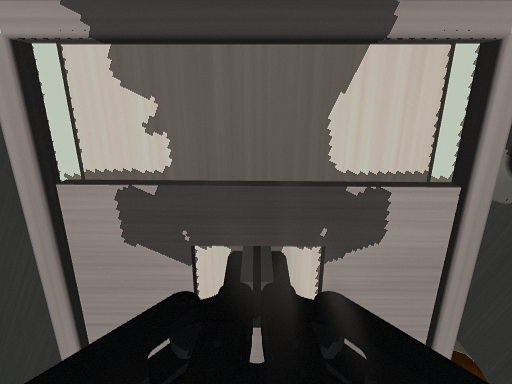

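The cover is square, with its front at row 184 and the end wall at row 42. About 57 mm remain.

Call:
{"op": "carry_out", "data": {
  "targets": [
    [255, [0.5, 0, 0], [0, 0, 0]],
    [255, [1.0, 0, 0], [0, 0, 0]],
    [255, [1.5, 0, 0], [0, 0, 0]],
    [255, [2.0, 0, 0], [0, 0, 0]],
    [255, [2.5, 0, 0], [0, 0, 0]],
    [255, [3.0, 0, 0], [0, 0, 0]],
    [255, [3.5, 0, 0], [0, 0, 0]],
    [255, [4.0, 0, 0], [0, 0, 0]]
  ]
}}

```text
t: 7.32
position: [0.4962, -0.0236, 0.1123]
tool_rot: [0.526, 0.851, 0.0, 0.0]
contact_force: [1.1, -3.8, -0.5]
width: -0.0001
```

Call:
{"op": "carry_out", "data": {
  "targets": [
    [255, [0.2, 0, 0], [0, 0, 0]],
    [255, [0.4, 0, 0], [0, 0, 0]],
    [255, [0.6, 0, 0], [0, 0, 0]],
    [255, [0.8, 0, 0], [0, 0, 0]],
    [255, [1.0, 0, 0], [0, 0, 0]],
    [255, [1.1, 0, 0], [0, 0, 0]],
    [255, [1.2, 0, 0], [0, 0, 0]],
    [255, [1.2, 0, 0], [0, 0, 0]]
  ]
}}

```text
t: 7.98
position: [0.491, -0.0131, 0.1122]
tool_rot: [0.526, 0.851, 0.0, 0.0]
contact_force: [2.0, -3.0, 0.9]
width: 0.0002
```

```bash
python3 - <<'E'
from w import *
import cv2
st()
p,d=read_camera("wrist");cv2.imwrite("pics/wrist6.png",cv2.cvtColor(p,cv2.COLOR_RGB2BGR))
p,d=read_camera("scene");cv2.imwrite("pics/scene6.png",cv2.resize(cv2.cvtColor(p,cv2.COLOR_RGB2BGR)[110:280,100:330],None,fx=3,fy=3))
s,M=st();to(0,142,112,s,M)
E
```

```text
t 7.98 well xy mm [  0.2 135.6] z 112.2 F [ 1.98 -2.99  0.87] Fy_well -3.56 w 0.0002 toolx yaw 116.6 toolz [ 2.e-04  2.e-04 -1.e+00]
t 8.08 well xy mm [  0.2 135.7] z 112.2 F [ 1.64 -3.23  1.75] Fy_well -3.62 w -0.0 toolx yaw 116.6 toolz [ 0.e+00  4.e-04 -1.e+00]
shift cm [ 0.63 -0.02  0.02] turn [ 0.01 -0.02  0.01]
```

View pics/wrist6.png

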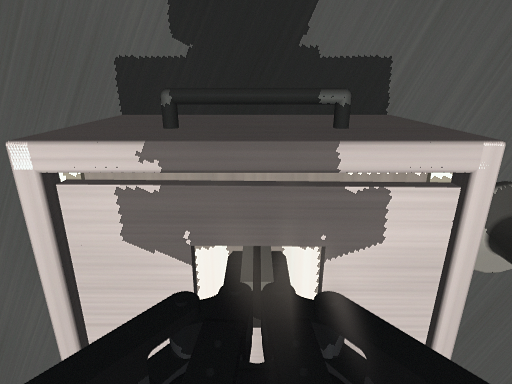

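View pics/scene6.png

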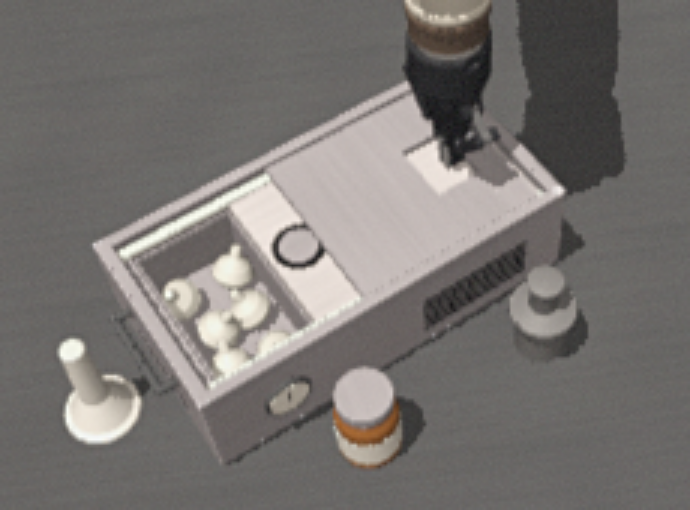

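The scene view shows the pan open, with the stud at zoomed (298,246) still held by the cover's rear edge. The wrist view shows a gap of a few mm to the end wall (rows 174-182). I'll push the last few mm in small steps.

Call:
{"op": "carry_out", "data": {
  "targets": [
    [255, [0.1, 0, 0], [0, 0, 0]],
    [255, [0.2, 0, 0], [0, 0, 0]],
    [255, [0.3, 0, 0], [0, 0, 0]],
    [255, [0.4, 0, 0], [0, 0, 0]],
    [255, [0.45, 0, 0], [0, 0, 0]],
    [255, [0.45, 0, 0], [0, 0, 0]]
  ]
}}

```text
t: 8.58
position: [0.4889, -0.0091, 0.1122]
tool_rot: [0.525, 0.851, 0.0, 0.0]
contact_force: [3.0, -3.9, 1.8]
width: -0.0001
```

```bash
python3 - <<'E'
from w import *
import cv2
st()
p,d=read_camera("scene");cv2.imwrite("pics/scene7.png",cv2.resize(cv2.cvtColor(p,cv2.COLOR_RGB2BGR)[110:280,100:330],None,fx=3,fy=3))
s,M=st();to(0,142,112,s,M)
E
```

```text
t 8.58 well xy mm [  0.2 140.2] z 112.2 F [ 3.04 -3.86  1.79] Fy_well -4.81 w -0.0001 toolx yaw 116.6 toolz [ 1.e-04  1.e-04 -1.e+00]
t 8.63 well xy mm [  0.2 140.2] z 112.2 F [ 2.43 -3.07  2.11] Fy_well -3.84 w 0.0001 toolx yaw 116.6 toolz [ 1.e-04  2.e-04 -1.e+00]
shift cm [ 0.18 -0.02  0.02] turn [ 0.01 -0.01  0.02]
```

View pics/scene7.png

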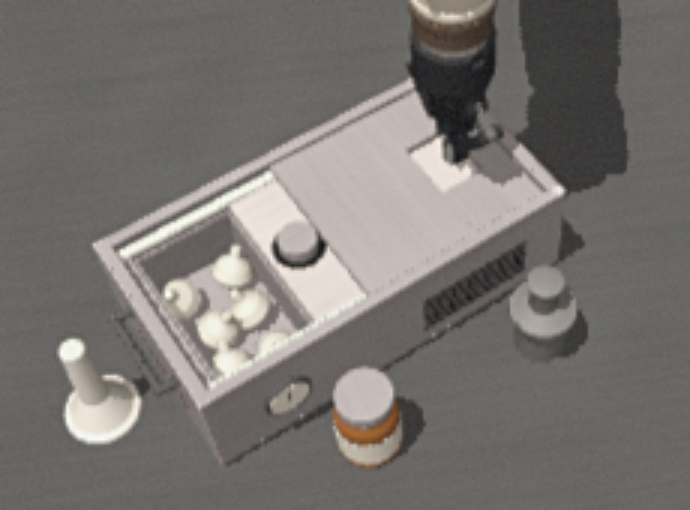

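The stud has sprung up behind the cover (zoomed (298,240), now standing proud with a visible side). I'll back the tip off inside the hole, then lift it clear.

Call:
{"op": "carry_out", "data": {
  "targets": [
    [255, [-0.3, 0, 0], [0, 0, 0]],
    [255, [-0.8, 0, 0], [0, 0, 0]],
    [255, [-1.2, 0, 0], [0, 0, 0]],
    [255, [-1.2, 0, -0.5], [0, 0, 0]],
    [255, [-1.2, 0, -2], [0, 0, 0]],
    [255, [-1.2, 0, -5], [0, 0, 0]],
    [255, [-1.2, 0, -9], [0, 0, 0]],
    [255, [-1.2, 0, -12], [0, 0, 0]]
  ]
}}

```text
t: 9.3
position: [0.4941, -0.0197, 0.2345]
tool_rot: [0.526, 0.851, 0.0, -0.0]
contact_force: [0.8, -0.8, 0.5]
width: -0.0
```

Call:
{"op": "carry_out", "data": {
  "targets": [
    [255, [4, 0, 0], [0, 0, 0]],
    [255, [8, 0, 0], [0, 0, 0]],
    [255, [12, 0, 0], [0, 0, 0]],
    [255, [16, 0, 0], [0, 0, 0]],
    [255, [20, 0, 0], [0, 0, 0]],
    [255, [20, 0, 0], [0, 0, 0]],
    [255, [20, 0, 0], [0, 0, 0]],
    [255, [20, 0, 0], [0, 0, 0]]
  ]
}}

```text
t: 9.97
position: [0.4047, 0.159, 0.2323]
tool_rot: [0.525, 0.851, -0.0, 0.0]
contact_force: [1.1, 0.6, 1.0]
width: 0.0
```

```bash
python3 - <<'E'
from w import *
import cv2
from h import load
for n in ["scene","top"]:
    m=camera_model(n);p,d=read_camera(n)
    np.savez(n+"8.npz",p=p,d=d,E=m["extrinsics"],f=192/np.tan(np.radians(m["vertical_fov"]/2)),c=[m["cx"],m["cy"]])
    cv2.imwrite(f"pics/{n}8.png",cv2.resize(cv2.cvtColor(p,cv2.COLOR_RGB2BGR)[110:310,90 if n=="scene" else 195:350 if n=="scene" else 450],None,fx=3,fy=3))
    p,P=load(n+"8.npz");d=P[...,:2]-C;wx=d@X*1e3;wy=d@Y*1e3;z=P[...,2]*1e3
    b=(np.hypot(wx,wy+39)<13);print(n,"stud z",np.nanmedian(z[b]))
    e=(abs(wx)<70)&(abs(wx)>45)
    for lo in range(-40,180,10): print(lo,np.nanmedian(z[e&(wy>lo)&(wy<lo+10)]).round(1),end="; ")
    print()
    for a in [-70,-45,45,70]: print(a,np.nanmedian(z[(abs(wx-a)<8)&(wy>0)&(wy<80)]).round(1))
    for nm,o,r,zz in [("horn",(.648,-.3725),.03,100),("jar",(.7242,-.1257),.04,90),("pusher",(.6407,.0516),.03,104)]:
        q=(np.hypot(P[...,0]-o[0],P[...,1]-o[1])<r+.02)&(z>zz)&((abs(wx)>108)|(abs(wy)>200));print(nm,P[q].mean(0).round(4))
st()
E
```

```text
scene stud z 127.22124165779447
-40 111.0; -30 111.4; -20 121.3; -10 122.3; 0 122.4; 10 122.1; 20 121.7; 30 122.3; 40 121.8; 50 121.7; 60 121.9; 70 122.0; 80 121.2; 90 122.4; 100 122.4; 110 122.6; 120 122.5; 130 121.8; 140 122.3; 150 122.1; 160 122.3; 170 121.5; 
-70 121.6
-45 122.0
45 122.0
70 122.1
horn [ 0.6538 -0.3746  0.112 ]
jar [ 0.7251 -0.1273  0.0959]
pusher [0.6424 0.051  0.1101]
top stud z 126.7350005409159
-40 110.4; -30 110.1; -20 121.3; -10 121.5; 0 121.3; 10 121.3; 20 121.4; 30 121.3; 40 121.4; 50 121.2; 60 121.4; 70 121.4; 80 121.3; 90 121.0; 100 121.3; 110 121.4; 120 121.5; 130 121.0; 140 121.3; 150 121.4; 160 121.3; 170 121.5; 
-70 121.5
-45 121.5
45 121.3
70 121.4
horn [ 0.6486 -0.3729  0.113 ]
jar [ 0.7226 -0.1262  0.0952]
pusher [0.6407 0.0516 0.1094]
t 10.07 well xy mm [1.00e-01 3.27e+02] z 232.2 F [-0.06 -0.41 -0.26] Fy_well -0.34 w -0.0 toolx yaw 116.49 toolz [-1.e-04 -1.e-04 -1.e+00]
```

View pics/top8.png

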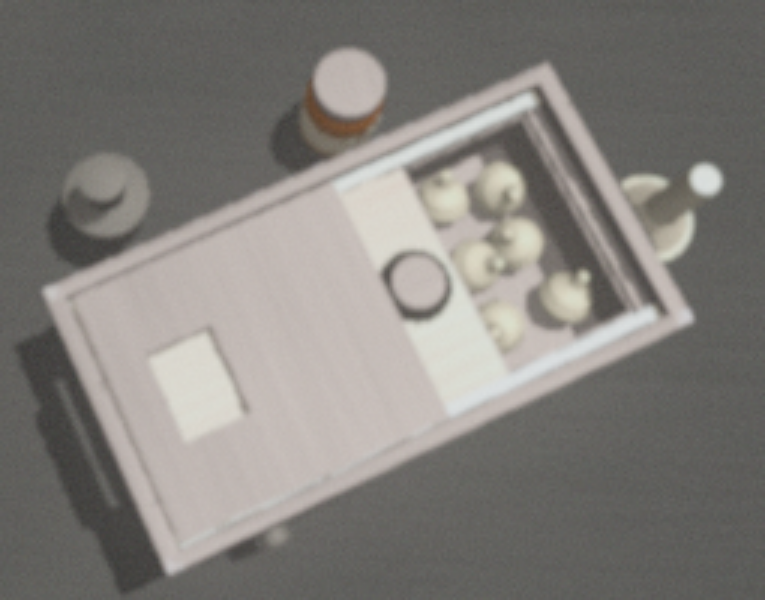

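View pics/scene8.png

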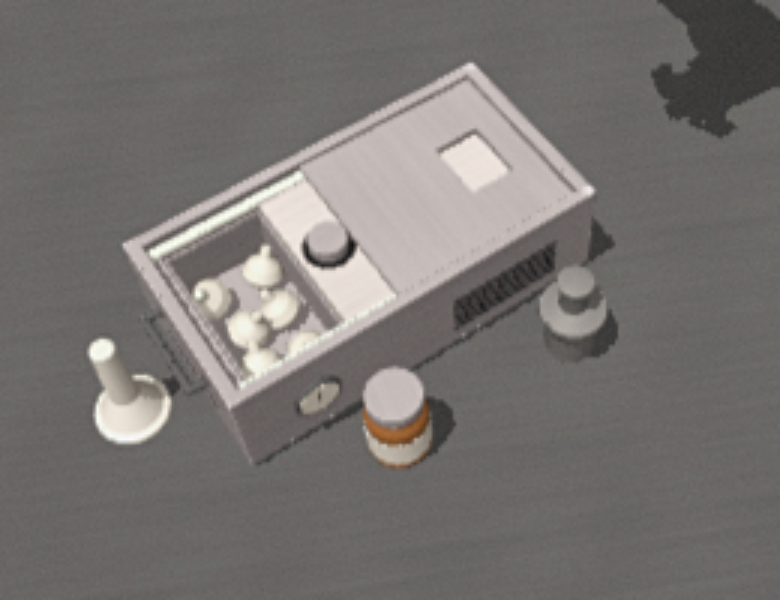

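Both views show the cover flat and fully open, with its hand hole empty at zoomed top (197,383). The stud stands up at (418,283), and the three bystanders are in place. Handing in.

```bash
python3 -c "
from station import *
print(sign_off())"
```

```text
the job is handed in; nothing more can be done
None
```

The cold well is open and the job is handed in at about 10 s of the 38 s allowed; sign-off gave no verdict. With the fingers shut, I pressed the stud about 15.7 mm down. I slid the cover over it with a light push, then on until the stud sprang up behind it. The tip was then backed off inside the hole and lifted clear.

**Last checks:**
- **Stud:** its top measures 126.7 mm (top camera) and 127.2 mm (scene camera) against 126 mm nominal, so it is fully up.
- **Cover:** it lies flat at 121–122.5 mm along its whole length. From the last fingertip position, the hole centre is at about y +127 mm in the well. It stops about 2 mm short of the end wall, which is past the +121 mm needed.
- **Horn, jar and pusher:** they are where they were, within 1–2 mm of measurement scatter.
- **Forces:** the push on the cover read about 5 N at most when I checked between moves. The arm was clear of everything at the end, and the remaining reading was sensor noise.

No check failed. The two cameras differed by up to about 1 mm in height and about 5 mm on the horn, because they view it from different sides. Each camera's own before and after readings agree.

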